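# Set the cross bits in their firebricks for brazing

## Task

Set up the next brazing run: pick out the four cross bits (the ones with four blades on top) and stand each one, blades up, in the pocketed firebrick for its size - the smallest bit down in the smallest pocket, the next size in the next pocket, and so on up to the largest in the largest. Leave the two chisel bits, which have a single blade, standing where they are.

Things in the scene. Friction and masses are not known exactly. Their poses are not given: they have to be found in the camera images.
- cross_26_mid (a point): The smallest of the four cross bits: a loose, plain steel rock-drill bit standing upright on the bench, 75 mm tall in all. Its lower 55 mm is a plain round skirt 26 mm in diameter; above it is a narrower crown with four blades forming a cross when seen from above, no wider than the skirt. About 0.2 kg, up to a quarter more or less. The point is on its axis, half-way up (37.5 mm above its foot); z runs up its axis to the blades.
- cross_36_mid (a point): The second smallest of the four cross bits: a loose, plain steel rock-drill bit standing upright on the bench, 75 mm tall in all. Its lower 55 mm is a plain round skirt 36 mm in diameter; above it is a narrower crown with four blades forming a cross when seen from above, no wider than the skirt. About 0.34 kg, up to a quarter more or less. The point is on its axis, half-way up (37.5 mm above its foot); z runs up its axis to the blades.
- cross_46_mid (a point): The second largest of the four cross bits: a loose, plain steel rock-drill bit standing upright on the bench, 75 mm tall in all. Its lower 55 mm is a plain round skirt 46 mm in diameter; above it is a narrower crown with four blades forming a cross when seen from above, no wider than the skirt. About 0.5 kg, up to a quarter more or less. The point is on its axis, half-way up (37.5 mm above its foot); z runs up its axis to the blades.
- cross_56_mid (a point): The largest of the four cross bits: a loose, plain steel rock-drill bit standing upright on the bench, 75 mm tall in all. Its lower 55 mm is a plain round skirt 56 mm in diameter; above it is a narrower crown with four blades forming a cross when seen from above, no wider than the skirt. About 0.66 kg, up to a quarter more or less. The point is on its axis, half-way up (37.5 mm above its foot); z runs up its axis to the blades.
- pocket_42 (a point): Centre of the smallest pocket, at its mouth: a round flat-bottomed pocket 42 mm in diameter and 15 mm deep in the middle of a buff firebrick block 100 x 100 mm and 32 mm thick, which lies flat on the bench and stays put. The point is level with the brick's top (32 mm above the bench), z up; x and y run parallel to the brick's sides. This pocket is for the 26 mm cross bit, which has 8 mm of room all round; seated, the bit's foot is 17 mm above the bench.
- pocket_52 (a point): Centre of the second smallest pocket, at its mouth: a round flat-bottomed pocket 52 mm in diameter and 15 mm deep in the middle of a buff firebrick block 100 x 100 mm and 32 mm thick, which lies flat on the bench and stays put. The point is level with the brick's top (32 mm above the bench), z up; x and y run parallel to the brick's sides. This pocket is for the 36 mm cross bit, which has 8 mm of room all round; seated, the bit's foot is 17 mm above the bench.
- pocket_62 (a point): Centre of the second largest pocket, at its mouth: a round flat-bottomed pocket 62 mm in diameter and 15 mm deep in the middle of a buff firebrick block 100 x 100 mm and 32 mm thick, which lies flat on the bench and stays put. The point is level with the brick's top (32 mm above the bench), z up; x and y run parallel to the brick's sides. This pocket is for the 46 mm cross bit, which has 8 mm of room all round; seated, the bit's foot is 17 mm above the bench.
- pocket_72 (a point): Centre of the largest pocket, at its mouth: a round flat-bottomed pocket 72 mm in diameter and 15 mm deep in the middle of a buff firebrick block 100 x 100 mm and 32 mm thick, which lies flat on the bench and stays put. The point is level with the brick's top (32 mm above the bench), z up; x and y run parallel to the brick's sides. This pocket is for the 56 mm cross bit, which has 8 mm of room all round; seated, the bit's foot is 17 mm above the bench.
- chisel_a_mid (a point): A chisel bit, to be left alone: loose, same steel, height and skirt shape as the cross bits, skirt 36 mm in diameter, but with a single straight blade across its top. The point is on its axis, half-way up (37.5 mm above its foot); z up its axis. The six bits start mixed in a loose row between robot and bricks, centres at least 95 mm apart.
- chisel_b_mid (a point): A chisel bit, to be left alone: loose, same steel, height and skirt shape as the cross bits, skirt 46 mm in diameter, but with a single straight blade across its top. The point is on its axis, half-way up (37.5 mm above its foot); z up its axis. In the work area nothing, seated bits (92 mm) included, is over 95 mm tall; a flux jar (66 mm) stands amid the bricks.
Things that resemble listed ones, but are neither listed nor needed, are in the scene too. Leave any yellow look-alike of the part that bears cross_26_mid alone.

How it is judged (in metres and radians):
At the end, for the whole second after the job is handed in: Each cross bit upright (0.1 rad) on the floor of its pocket (26 mm bit in 42 mm pocket, 36 in 52, 46 in 62, 56 in 72), axis within 12 mm of its centre, middle 17-27 mm above the brick top, released, at rest; chisel bits upright (0.15 rad), within 25 mm of their starts (horizontal distance between cross_26_mid and pocket_42 below 0.012 m and z of cross_26_mid in the frame of pocket_42 between 0.017 and 0.027 m and angle between each of cross_26_mid, cross_36_mid, cross_46_mid, cross_56_mid's own z axis and vertical below 0.1 rad and linear speed of each of cross_26, cross_36, cross_46, cross_56 below 0.02 m/s and contact force between each of cross_26, cross_36, cross_46, cross_56 and the fingers below 0.1 N and horizontal distance between cross_36_mid and pocket_52 below 0.012 m and z of cross_36_mid in the frame of pocket_52 between 0.017 and 0.027 m and horizontal distance between cross_46_mid and pocket_62 below 0.012 m and z of cross_46_mid in the frame of pocket_62 between 0.017 and 0.027 m and horizontal distance between cross_56_mid and pocket_72 below 0.012 m and z of cross_56_mid in the frame of pocket_72 between 0.017 and 0.027 m and distance of each of chisel_a_mid, chisel_b_mid from where it was at the start of the episode below 0.025 m and angle between each of chisel_a_mid, chisel_b_mid's own z axis and vertical below 0.15 rad); the robot touches nothing.
It fails at once if chisel bit a is moved by more than 25 mm or knocked over (distance of chisel_a_mid from where it was at the start of the episode above 0.025 m or angle between chisel_a_mid's own z axis and vertical above 0.4 rad).
It fails at once if chisel bit b is moved by more than 25 mm or knocked over (distance of chisel_b_mid from where it was at the start of the episode above 0.025 m or angle between chisel_b_mid's own z axis and vertical above 0.4 rad).
It also fails if it takes over 115 s, if anything falls off the work surface, if the arm or the gripper's body presses on something with over 40 N, if the wrist force passes 120 N, or if a joint passes its speed limit or range.

## Robot

A 6-joint arm with a two-finger parallel gripper is mounted at the origin on the work surface. World frame = base frame: x ahead of the robot, y to its left, z up, the work surface at z = 0. Lengths are in mm, angles in degrees, forces in N, time in s.
With the tool pointing down it reaches from about 325 to 775 mm from the base axis. Payload 5.5 kg.
Tool frame: the origin (TCP) lies midway between the tips of the shut fingers; the grasp point (between the pads) lies 19 mm behind it; z points along the fingers, y is the direction in which the jaws open and shut (so a half turn about z gives the same grasp; the last joint's range is limited). The gripper opens to 88 mm and grips with 3 to 60 N. Pads are 20 mm wide; open, the fingers measure 115 mm over their backs; the gripper's body (75 mm by 178 mm) begins 61 mm behind the grasp point.
Start: joints at [64.59, 5.22, 70.514, -0, 104.267, -3.249], TCP at [226.342, 555.685, 222.631] pointing down, gripper open.
Joint ranges: [-164.24, 164.24], [-49.07, 125.15], [9.68, 141.18], [-86.29, 266.29], [3.28, 154.24], [-151.56, 151.56]. Speed limits (degrees/s): [147.25, 147.25, 172.46, 180, 180, 180].

## Interface

Orientations are given as a 3x3 rotation matrix whose columns are the frame's x, y, z axes.
In Python, from cell import ctrl gives the robot as it stands. The module is installed in compiled form; this text tells all that it offers. Calls block until the motion is done:
- ctrl.move_pose(position, orientation): joint-space move of the TCP to a pose.
- ctrl.move_straight(position, max_speed=150, rotation=None): straight line of the TCP; rotation=None keeps the orientation; max_speed is the mean speed in mm/s.
- ctrl.move_j(angles): joint-space move.
- ctrl.let_go() and ctrl.grab(squeeze=None): open the fingers fully, or close them until they stop; squeeze is the grip in N (None keeps the last).
- ctrl.sleep(seconds).
- ctrl.solve_ik(position, orientation): joint angles nearest the present ones, or None.
- ctrl.snapshot(name): name is "scene" or "side" or "wrist"; returns a dict with "color" (384x512x3 uint8, blue, green, red), "depth" (384x512 float32, mm along the optical axis (not along the pixel's ray), 0 where there is no reading), "camera_matrix" (3x3 intrinsics, pixels), "cam_to_world" (4x4, takes a point from camera to world coordinates); the wrist camera has in their place "tool_from_camera" (4x4, takes a point from camera to tool coordinates, whose origin is the TCP and whose axes are the flange's). Camera axes: x right, y up, looking along -z (the intrinsics and any distortion apply to the point x, -y, -z); pixel columns grow to the right and rows downward; lengths in mm; the calibration is good to about 2 mm. A picture is of the moment at which its call begins: read the wrist's pose just before it.
A pose or a line that the arm cannot do raises ctrl.IKError and nothing moves.
- ctrl.job_done(): hands the job in, once; it reports no verdict.
Readings, each from a call of its own:
- ctrl.read_time(): time.
- ctrl.read_joint_positions(): joint angles.
- ctrl.read_qvel(): joint speeds.
- ctrl.read_tau(): joint torques, N m.
- ctrl.read_eef_pos(): TCP position.
- ctrl.read_tcp_rot(): TCP orientation.
- ctrl.read_ft_force(): force on the tool from outside, world axes, zero at the start.
- ctrl.read_moment(): the same for the moment, N m.
- ctrl.read_opening(): opening from 0.0 (shut) to 1.0 (fully open).
Only numpy, scipy, OpenCV 4.12 (cv2) and the standard library are available. Lean on these libraries where they do the work, as an engineer would, in place of code of your own. Each camera call takes 0.05 s, during which the arm holds its last target.

## Working session

There is one attempt and no reset: what is moved stays moved. The work goes in short steps, each a Python script; the robot and the scene stay as the last script left them, time stands still between calls to the robot, and variables do not carry over. Pictures are saved under pics/ and viewed, and the job is handed in when it is done.

```bash
mkdir -p pics; cat > h.py <<'E'
from cell import ctrl
import numpy as np, cv2
def save(n,im): cv2.imwrite(f'pics/{n}.png',im)
E
python3 - <<'E'
from h import *
import pickle
for n in ("scene","side"):
    s=ctrl.snapshot(n); pickle.dump(s,open(f'{n}0.pkl','wb')); save(n+'0',s['color'])
    print(n,s['camera_matrix'],s['cam_to_world'],(s['depth']>0).mean(), s.keys())
R=ctrl.read_tcp_rot();p=ctrl.read_eef_pos()
s=ctrl.snapshot('wrist');save('wrist0',s['color']);print(R,p,s['tool_from_camera'],s['camera_matrix'],ctrl.read_time())
E
```

```text
scene [[379.93153872   0.         257.22643269]
 [  0.         379.93153872 191.14824524]
 [  0.           0.           1.        ]] [[ 2.84745266e-01 -6.78392953e-01  6.77276262e-01  1.08496432e+03]
 [ 9.58526757e-01  2.10418619e-01 -1.92225028e-01 -1.73712886e+02]
 [-1.21074314e-02  7.03922586e-01  7.10173502e-01  6.83099342e+02]
 [ 0.00000000e+00  0.00000000e+00  0.00000000e+00  1.00000000e+00]] 0.9959208170572916 dict_keys(['color', 'depth', 'camera_matrix', 'cam_to_world'])
side [[376.67363625   0.         263.27973136]
 [  0.         376.67363625 186.99997271]
 [  0.           0.           1.        ]] [[ 7.93670768e-01  3.63139061e-01 -4.88074517e-01  5.11633316e+01]
 [-6.08268306e-01  4.86649027e-01 -6.27042576e-01 -5.79577186e+02]
 [ 9.81733635e-03  7.94545623e-01  6.07125089e-01  6.40665506e+02]
 [ 0.00000000e+00  0.00000000e+00  0.00000000e+00  1.00000000e+00]] 0.99603271484375 dict_keys(['color', 'depth', 'camera_matrix', 'cam_to_world'])
[[-9.26115281e-01  3.77239840e-01 -7.67716768e-04]
 [ 3.77240604e-01  9.26113934e-01 -1.58368714e-03]
 [ 1.13563312e-04 -1.75629080e-03 -9.99998451e-01]] [226.21891636 555.42754622 221.63480418] [[-1.36183981e-03  9.68134060e-01  2.50428806e-01  6.79357391e+01]
 [ 9.99998856e-01  1.48336170e-03 -2.96510355e-04 -9.43390323e-01]
 [-6.58538272e-04  2.50428115e-01 -9.68134973e-01 -1.62525307e+02]
 [ 0.00000000e+00  0.00000000e+00  0.00000000e+00  1.00000000e+00]] [[286.67367673   0.         256.24571255]
 [  0.         286.67367673 193.00736948]
 [  0.           0.           1.        ]] 0.15
```

View pics/scene0.png

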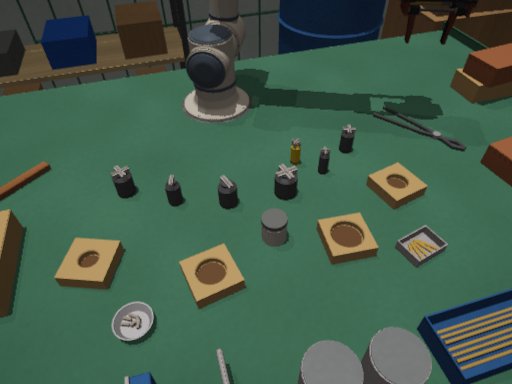

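View pics/side0.png

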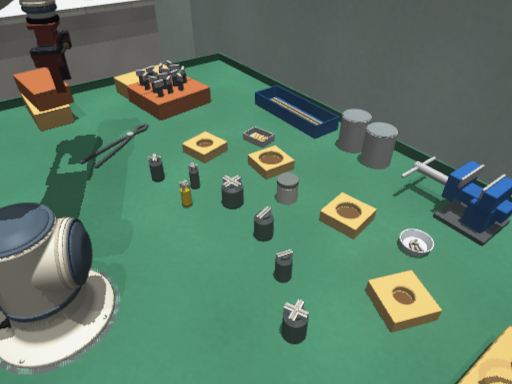

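View pics/wrist0.png

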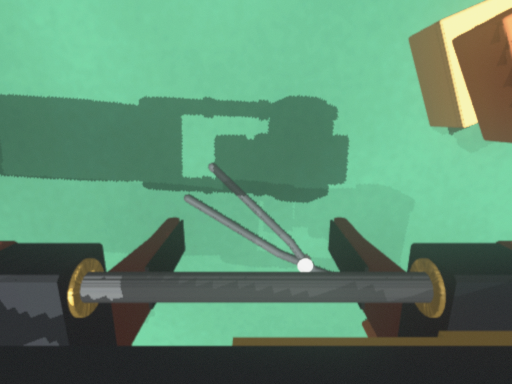

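The scene picture shows six dark bits, roughly in a row. Cross bits are at about (123,181), (286,182), (347,139) and (323,160), with chisels at (174,191) and (228,192). There is a yellow look-alike at (295,152), bricks at (90,262), (212,274), (347,237) and (397,184), and the flux jar at (274,227). The narrow bit's blade type needs checking.

```bash
cat > loc.py <<'E'
import numpy as np, cv2, pickle
from scipy.optimize import least_squares
def cloud(s,T=None):
    K=s['camera_matrix'];T=s['cam_to_world'] if T is None else T
    d=s['depth'];v,u=np.mgrid[:d.shape[0],:d.shape[1]]
    P=np.stack([(u-K[0,2])/K[0,0]*d,-(v-K[1,2])/K[1,1]*d,-d],-1)
    return P@T[:3,:3].T+T[:3,3]
def ray_z(s,uv,z,T=None):
    K=s['camera_matrix'];T=s['cam_to_world'] if T is None else T
    uv=np.atleast_2d(uv).astype(float)
    r=np.stack([(uv[:,0]-K[0,2])/K[0,0],-(uv[:,1]-K[1,2])/K[1,1],-np.ones(len(uv))],-1)@T[:3,:3].T
    c=T[:3,3]; return c+r*((z-c[2])/r[:,2])[:,None]
E
python3 - <<'E'
from loc import *
S={n:pickle.load(open(n+'0.pkl','rb')) for n in('scene','side')}
for n,s in S.items():
    P=cloud(s);W=(P[...,0]>230)&(P[...,0]<800)&(abs(P[...,1])<480)
    b=W&(abs(P[...,2])<6); print(n,'bench z',np.median(P[...,2][b]))
    hsv=cv2.cvtColor(s['color'],cv2.COLOR_BGR2HSV)
    buff=W&(hsv[...,0]>8)&(hsv[...,0]<28)&(hsv[...,1]>70)&(P[...,2]>27)&(P[...,2]<37)
    k,l,st,c=cv2.connectedComponentsWithStats(buff.astype(np.uint8))
    for i in range(1,k):
        if st[i,4]<250: continue
        q=P[l==i]; r=cv2.minAreaRect(q[:,:2].astype(np.float32))
        # pocket: holes in the mask
        m=(l==i).astype(np.uint8); cs,h=cv2.findContours(m,cv2.RETR_CCOMP,cv2.CHAIN_APPROX_NONE)
        print(' brick',c[i].round(),np.round(r[0],1),np.round(r[1],1),round(r[2],1),'z',np.median(q[:,2]).round(1))
        for j,cc in enumerate(cs):
            if h[0,j,3]>=0 and cv2.contourArea(cc)>60:
                w=ray_z(s,cc[:,0],32); (x,y),rr=cv2.minEnclosingCircle(w[:,:2].astype(np.float32)); print('   hole circ',round(x,1),round(y,1),'d',round(2*rr,1))
    dark=W&(P[...,2]>10)&(P[...,2]<85)&(hsv[...,1]<130)|(W&(P[...,2]>45)&(P[...,2]<85))
    k,l,st,c=cv2.connectedComponentsWithStats(dark.astype(np.uint8))
    for i in range(1,k):
        if st[i,4]<60: continue
        q=P[l==i]; sk=q[(q[:,2]>12)&(q[:,2]<48)]
        if len(sk)<20: continue
        f=least_squares(lambda p:np.hypot(sk[:,0]-p[0],sk[:,1]-p[1])-p[2],[*sk[:,:2].mean(0),20],loss='soft_l1')
        print(' blob',c[i].round(),st[i,4],'cyl',f.x.round(1),'ztop',np.percentile(q[:,2],98).round(1),'col',np.median(s['color'][l==i],0))
E
```

```text
scene bench z -0.07299171422141626
 brick [397. 182.] [531.4 342.7] [101.5 105. ] 12.7 z 31.9
   hole circ 533.3 339.1 d 55.9
 brick [347. 235.] [645.5 151.7] [101.6 102.8] 85.5 z 31.9
   hole circ 645.8 149.8 d 76.1
 brick [ 88. 260.] [ 547.9 -387.6] [103.9 102.3] 67.9 z 31.6
   hole circ 550.3 -386.0 d 44.8
 brick [211. 273.] [ 651.  -149.7] [102.7 100.7] 10.0 z 31.8
   hole circ 652.2 -149.3 d 65.6
 blob [347. 138.] 306 cyl [348.3 295.1  17.4] ztop 76.0 col [32.5 35.  30.5]
 blob [324. 160.] 228 cyl [413.6 197.3  12.5] ztop 75.7 col [35.  36.  32.5]
 blob [397. 182.] 995 cyl [531.9 340.8  44.2] ztop 34.5 col [101. 153. 184.]
 blob [286. 181.] 649 cyl [458.4  77.1  27.6] ztop 76.0 col [52. 52. 54.]
 blob [123. 181.] 519 cyl [ 338.8 -305.5   22.4] ztop 75.6 col [42. 43. 40.]
 blob [173. 191.] 355 cyl [ 407.3 -191.3   17.6] ztop 74.6 col [31. 30. 29.]
 blob [227. 192.] 485 cyl [449.8 -67.4  22.8] ztop 75.1 col [42. 44. 39.]
 blob [274. 226.] 804 cyl [584.2   5.2  27.6] ztop 67.8 col [85.5 90.  88.5]
 blob [346. 235.] 1153 cyl [645.2 149.6  47.3] ztop 34.2 col [102. 154. 185.]
 blob [
[... 936 characters left out ...]
.]
 blob [156. 167.] 317 cyl [349.1 293.6  17. ] ztop 77.9 col [57. 62. 48.]
 blob [194. 174.] 219 cyl [415.2 196.9  12.6] ztop 77.7 col [60. 67. 53.]
 blob [232. 191.] 605 cyl [459.4  76.2  27.5] ztop 78.2 col [75. 79. 68.]
 blob [348. 213.] 1470 cyl [ 644.  -158.2   43.5] ztop 36.6 col [111.5 172.  195. ]
 blob [264. 223.] 537 cyl [451.2 -68.3  22.7] ztop 77.7 col [63. 69. 56.]
 blob [416. 240.] 494 cyl [ 707.8 -309.9   32.6] ztop 26.0 col [176.  175.5 170. ]
 blob [284. 264.] 481 cyl [ 408.1 -192.    17.5] ztop 77.5 col [66. 73. 56.]
 blob [403. 299.] 2827 cyl [ 540.  -391.7   43.3] ztop 36.2 col [134. 215. 242.]
 blob [295. 321.] 902 cyl [ 339.4 -306.4   22.6] ztop 77.9 col [85. 88. 81.]
```

```bash
python3 - <<'E'
import cv2,numpy as np
a=cv2.imread('pics/scene0.png')[110:215,100:380]; cv2.imwrite('pics/crop_s.png',cv2.resize(a,None,fx=2.8,fy=2.8,interpolation=cv2.INTER_CUBIC))
a=cv2.imread('pics/side0.png')[140:350,140:320]; cv2.imwrite('pics/crop_d.png',cv2.resize(a,None,fx=2.8,fy=2.8,interpolation=cv2.INTER_CUBIC))
E
```

```text
(no output)
```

View pics/crop_s.png

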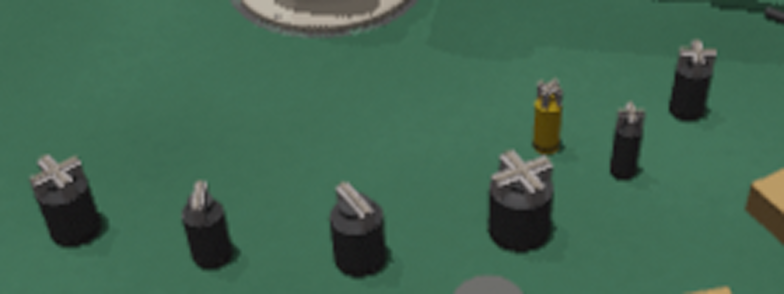

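View pics/crop_d.png

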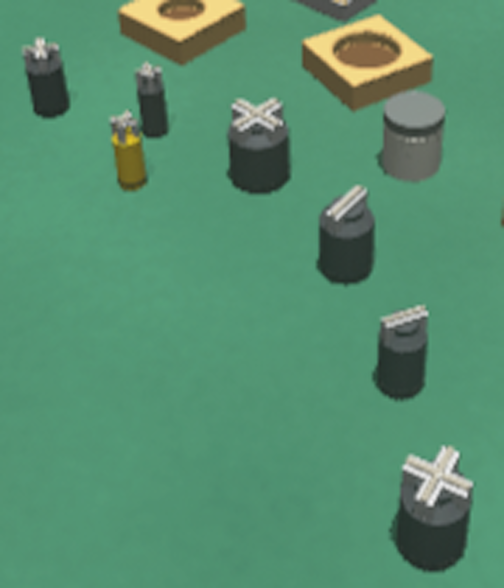

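All six bits and four pockets agree between the two views to about 2 mm, and the diameters match. The cross bits are 26 at (414,197), 36 at (349,294), 46 at (339,-306) and 56 at (459,77). Next: locate the yellow bit and plan jaw angles that clear its neighbours.

```bash
cat >> h.py <<'E'
BITS={26:(414.4,197.1),36:(348.8,294.4),46:(339.1,-306),56:(459,76.7)}
POCK={26:(548.4,-387.4),36:(531.9,339.8),46:(651.3,-150.8),56:(645.4,150.0)}
def rot(phi):
    c,s=np.cos(np.radians(phi)),np.sin(np.radians(phi))
    return np.array([[-s,c,0],[c,s,0],[0,0,-1.]])
E
python3 - <<'E'
from loc import *
from h import BITS,POCK,rot,ctrl
s=pickle.load(open('scene0.pkl','rb'));P=cloud(s)
hsv=cv2.cvtColor(s['color'],cv2.COLOR_BGR2HSV)
m=(hsv[...,0]>15)&(hsv[...,0]<35)&(hsv[...,1]>150)&(P[...,2]>12)&(P[...,2]<70)&(P[...,0]<500)&(abs(P[...,1])<400)&(P[...,0]>250)
q=P[m];f=least_squares(lambda p:np.hypot(q[:,0]-p[0],q[:,1]-p[1])-13,q[:,:2].mean(0)).x;print('yellow',m.sum(),f.round(1))
obs=[(f,13),((407.7,-191.6),18),((450.5,-67.8),23)]+[(BITS[d],d/2) for d in BITS]
for d,b in BITS.items():
    th=np.degrees(np.arctan2(b[1],b[0])); best=[]
    for ph in np.arange(th-90,th+90,10):
        y=rot(ph)[:2,1];x=rot(ph)[:2,0]
        g=min(max(abs((np.array(o)-b)@y)-58,abs((np.array(o)-b)@x)-12)-r for o,r in obs if np.hypot(*(np.array(o)-b))>1)
        j=ctrl.solve_ik([*b,20],rot(ph)); best.append((round(ph-th),round(g),None if j is None else round(j[5])))
    print(d,round(th),best)
    tp=np.degrees(np.arctan2(*POCK[d][::-1])); print('  place',[ (k,ctrl.solve_ik([*POCK[d],40],rot(tp+k)) is not None) for k in(-30,0,30)])
E
```

```text
yellow 129 [356.8 140.7]
26 25 [(-90, 40, 86), (-80, 38, 76), (-70, 30, 66), (-60, 33, 56), (-50, 31, 46), (-40, 44, 36), (-30, 36, 26), (-20, 26, 16), (-10, 14, 6), (0, 5, -4), (10, 9, -14), (20, 10, -24), (30, 8, -34), (40, 4, -44), (50, 17, -54), (60, 28, -64), (70, 27, -74), (80, 35, -84)]
  place [(-30, True), (0, True), (30, True)]
36 40 [(-90, 46, 86), (-80, 42, 76), (-70, 34, 66), (-60, 44, 56), (-50, 60, 46), (-40, 72, 36), (-30, 82, 26), (-20, 89, 16), (-10, 92, 6), (0, 92, -4), (10, 80, -14), (20, 58, -24), (30, 70, -34), (40, 56, -44), (50, 40, -54), (60, 36, -64), (70, 43, -74), (80, 46, -84)]
  place [(-30, True), (0, True), (30, True)]
46 -42 [(-90, 55, 86), (-80, 57, 76), (-70, 56, 66), (-60, 50, 56), (-50, 41, 46), (-40, 54, 36), (-30, 70, 26), (-20, 84, 16), (-10, 94, 6), (0, 101, -4), (10, 103, -14), (20, 102, -24), (30, 96, -34), (40, 87, -44), (50, 74, -54), (60, 58, -64), (70, 39, -74), (80, 48, -84)]
  place [(-30, True), (0, True), (30, True)]
56 9 [(-90, 55, 86), (-80, 50, 76), (-70, 35, 66), (-60, 43, 56), (-50, 41, 46), (-40, 50, 36), (-30, 47, 26), (-20, 41, 16), (-10, 38, 6), (0, 55, -4), (10, 69, -14), (20, 81, -24), (30, 71, -34), (40, 52, -44), (50, 48, -54), (60, 57, -64), (70, 41, -74), (80, 49, -84)]
  place [(-30, True), (0, True), (30, True)]
```

```bash
cat >> h.py <<'E'
OFF={26:-40,36:0,46:0,56:20}
TR=165; G=21   # travel tip height; tip height above foot at grasp
def go(xy,z,k):
    ctrl.move_pose([*xy,z],rot(np.degrees(np.arctan2(xy[1],xy[0]))+k))
def pick(d,xy=None):
    xy=xy or BITS[d]; go(xy,TR,OFF[d])
    ctrl.move_straight([*xy,G],max_speed=110)
    print('at',ctrl.read_eef_pos().round(1),'F',ctrl.read_ft_force().round(1))
    ctrl.grab(40); ctrl.sleep(.2); print(d,'opening mm',ctrl.read_opening()*88)
    ctrl.move_straight([*xy,TR],max_speed=150)
    print(' lifted opening',ctrl.read_opening()*88,'F',ctrl.read_ft_force().round(1),'t',ctrl.read_time())
def place(d):
    xy=POCK[d]; go(xy,TR,OFF[d]); ctrl.sleep(.1)
    print(' hold',ctrl.read_opening()*88)
    ctrl.move_straight([*xy,17+G+15],max_speed=130)
    ctrl.move_straight([*xy,17+G+1.5],max_speed=25); ctrl.sleep(.2)
    print(' low',ctrl.read_eef_pos().round(1),'F',ctrl.read_ft_force().round(1))
    ctrl.let_go(); ctrl.sleep(.2)
    ctrl.move_straight([*xy,TR],max_speed=150); print(' t',ctrl.read_time())
E
python3 - <<'E'
from h import *
pick(36)
s=ctrl.snapshot('scene');save('p36',s['color'])
E
```

```text
at [349.2 294.8  21.9] F [-0.3  0.3 -0.8]
36 opening mm 35.478360782089084
 lifted opening 35.59689330970807 F [ 0.1 -0.6 -4.4] t 4.9083
```

View pics/p36.png

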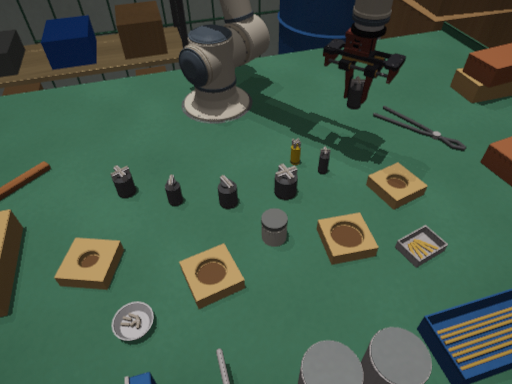

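The 36 mm bit is held upright at about (356,95): opening 35.6 mm, and about 0.36 kg of added weight. Placing it now.

```bash
python3 - <<'E'
from h import *
place(36)
go((480,0),200,0)
s=ctrl.snapshot('side');save('q36',s['color'][100:250,120:340].repeat(3,0).repeat(3,1))
E
```

```text
hold 35.491744029634866
 low [532.  339.9  39.8] F [-0.2  0.4 -3.1]
 t 9.85
```

View pics/q36.png

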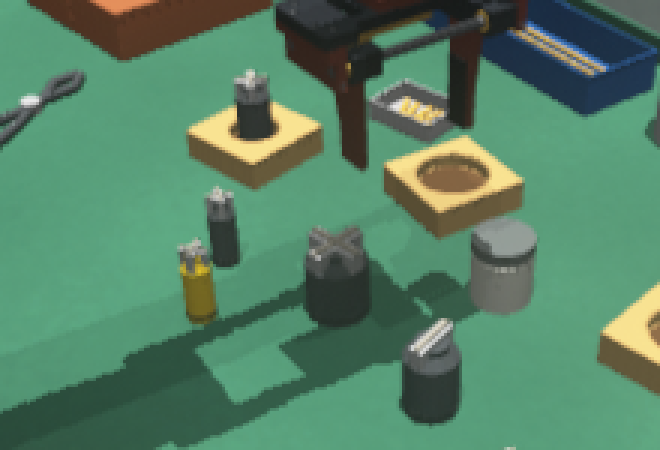

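The 36 mm bit stands upright in its pocket at crop (253,105), and the others are undisturbed. I'll do the remaining three, stopping if a grasp opening is off.

```bash
python3 - <<'E'
from h import *
for d in (56,46,26):
    pick(d)
    o=ctrl.read_opening()*88
    if abs(o-d)>4: print('BAD GRASP',o); break
    place(d)
else:
    ctrl.move_j([64.59,5.22,70.514,0,104.267,-3.249])
import pickle
for n in('scene','side'):
    s=ctrl.snapshot(n);save(n+'1',s['color']);pickle.dump(s,open(n+'1.pkl','wb'))
E
```

```text
at [459.6  76.7  21.9] F [ 0.2 -0.7  0.1]
56 opening mm 55.93539051877692
 lifted opening 56.01749052221181 F [ 0.9 -0.4 -7. ] t 15.0167
 hold 55.536131686086456
 low [645.5 150.   39.8] F [-0.4 -0.5 -7.2]
 t 19.7
at [ 339.5 -306.4   21.9] F [ 0.4  0.3 -0.3]
46 opening mm 45.80446200879335
 lifted opening 45.75576129343032 F [-0.3  0.6 -4.9] t 25.1833
 hold 45.64077751775025
 low [ 651.4 -150.8   39.8] F [ 0.9  0.5 -4.8]
 t 30.4833
at [414.9 197.3  21.9] F [-0.3 -0.1 -0.1]
26 opening mm 25.222767613181045
 lifted opening 25.362684089115337 F [-0.7 -0.4 -2.2] t 35.7833
 hold 25.508607407068332
 low [ 548.5 -387.5   39.8] F [-0.6 -0.6 -0.6]
 t 42.175
```

```bash
python3 - <<'E'
from loc import *
from h import POCK
for n in('scene','side'):
    s=pickle.load(open(n+'1.pkl','rb'));P=cloud(s);b=2.4*(n=='side')
    for d,c in [*POCK.items(),('a',(407.7,-191.6)),('b',(450.5,-67.8))]:
        lo=36+b if d not in('a','b') else 12; r=np.hypot(P[...,0]-c[0],P[...,1]-c[1]);q=P[(r<45)&(P[...,2]>lo)&(P[...,2]<105)]
        hi=(68 if d not in('a','b') else 50)+b
        for l,h in((lo,(lo+hi)/2),((lo+hi)/2,hi)):
            k=q[(q[:,2]>l)&(q[:,2]<h)];R=d/2 if d in POCK else {'a':18,'b':23}[d]
            f=least_squares(lambda p:np.hypot(k[:,0]-p[0],k[:,1]-p[1])-R,k[:,:2].mean(0),loss='soft_l1').x
            print(n,d,len(k),'off',(f-c).round(1),'ztop',(np.percentile(q[:,2],98)-b).round(1))
E
```

```text
scene 26 73 off [-1.   0.3] ztop 92.3
scene 26 73 off [-1.   0.4] ztop 92.3
scene 36 77 off [-0.6  1.5] ztop 92.8
scene 36 79 off [-0.2  1.5] ztop 92.8
scene 46 103 off [-0.6  0.1] ztop 93.0
scene 46 114 off [-0.6 -0.1] ztop 93.0
scene 56 131 off [-0.3  1. ] ztop 93.2
scene 56 127 off [-0.4  0.9] ztop 93.2
scene a 83 off [-1.   0.4] ztop 75.2
scene a 87 off [-0.9  0.3] ztop 75.2
scene b 99 off [-0.9  0.2] ztop 75.9
scene b 114 off [-1.   0.3] ztop 75.9
side 26 84 off [0.7 0.1] ztop 92.4
side 26 80 off [0.9 0.1] ztop 92.4
side 36 49 off [1.2 0.9] ztop 92.9
side 36 55 off [1.5 1.1] ztop 92.9
side 46 93 off [ 1.3 -0.4] ztop 92.8
side 46 102 off [ 1.5 -0.2] ztop 92.8
side 56 89 off [1.5 0.8] ztop 93.3
side 56 89 off [2.  0.6] ztop 93.3
side a 108 off [ 0.8 -0.2] ztop 75.4
side a 115 off [ 0.7 -0.1] ztop 75.4
side b 119 off [ 0.9 -0.1] ztop 75.6
side b 130 off [0.9 0.2] ztop 75.6
```

View pics/scene1.png

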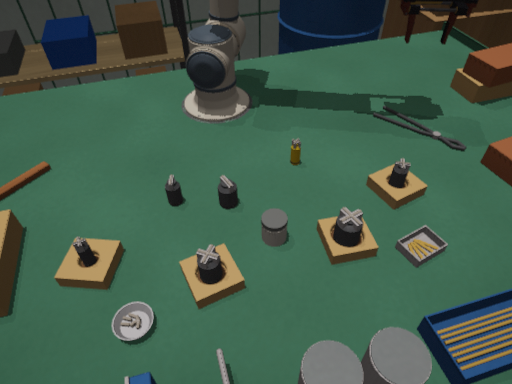

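View pics/side1.png

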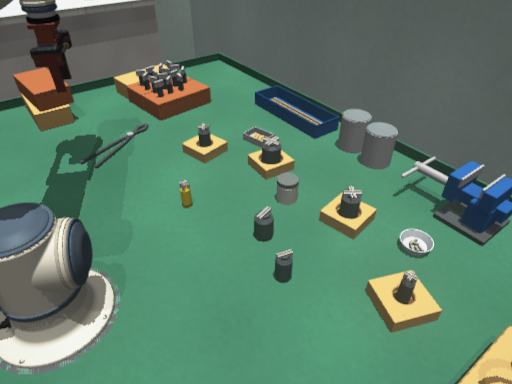

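The pictures show all four cross bits upright in their pockets, at scene (85,252), (209,266), (348,228) and (400,174). They are within about 2 mm of centre with tops about 92–93 mm up. The chisels and the yellow bit have not moved, so I'm handing in.

```bash
python3 -c "
from cell import ctrl
print(ctrl.read_time(), ctrl.read_ft_force()); print(ctrl.job_done())"
```

```text
45.75 [0.38001987 0.25002501 0.39520291]
the job is handed in; nothing more can be done
None
```

All four cross bits are standing blades up in their own pockets: 26 mm in 42, 36 in 52, 46 in 62 and 56 in 72. I moved the arm clear and handed the job in at about 46 s of the 115 s allowed; handing in reports no verdict.

- **Placement:** in both camera views each cross bit's axis is within about 2 mm of its pocket centre. Fits at two heights agree to about 0.5 mm, so the bits are upright, and their tops measured 92–93 mm against 92 mm expected when seated.
- **Grasps:** the jaw opening matched each bit's diameter to within 1 mm.
- **Left alone:** the two chisel bits measured within about 1 mm of their starting positions. The yellow look-alike and the flux jar look unmoved in the pictures.
- **Disagreement:** the side camera's depth reads about 2.4 mm high, and the two views differ by about 2 mm in x. Both are about the stated calibration error. No check failed.

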